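Load the top-loading CD player and slide its cover shut

ROBOT

A 7-joint arm with a two-finger parallel gripper is mounted at the origin on the work surface. World frame = base frame: x ahead of the robot, y to its left, z up, the work surface at z = 0. Lengths are in mm, angles in rad, forces in N, time in s.
With the tool pointing down it reaches from about 400 to 875 mm from the base axis. Payload 4.4 kg.
Tool frame: the origin (TCP) lies midway between the tips of the shut fingers; the grasp point (between the pads) lies 19 mm behind it; z points along the fingers, y is the line along which they close (so a half turn about z gives the same grasp; the last joint's range is limited). The gripper opens to 85 mm and grips with 20 to 120 N. Pads are 22 mm wide; open, the fingers measure 114 mm over their backs; the gripper's body (76 mm by 85 mm) begins 54 mm behind the grasp point. The pads swing forward as they close: fully open they stand 13 mm farther back than shut.
Start: joints at [-1.384, 0.628, 0.038, 1.517, -0.027, 0.996, -0.02], TCP at [162.55, 629.361, 231.313] pointing down, gripper open.
Joint ranges: [-3.06, 3.06], [-0.37, 2.12], [-1.25, 1.32], [0.18, 2.47], [-1.1, 4.24], [0.23, 1.98], [-2.94, 2.94]. Speed limits (rad/s): [2.57, 2.57, 3.14, 3.14, 3.14, 3.14, 3.14].

INTERFACE

Orientations are given as [roll, pitch, yaw] about the fixed x, y, z axes, in that order (R = Rz(yaw) Ry(pitch) Rx(roll)).
In Python, from cell import ctrl gives the robot as it stands.
- The arm moves only by the shell command python3 -m crank 'ROWS' [OPENING]. ROWS is JSON, a list that holds one entry, the list of rows, each a list of 4 numbers: the shift along the tool's x, y, z normalised to -1 to 1, where 1 is 2.5 cm, then the turn about the tool's z normalised to -1 to 1, where 1 is 0.08 rad. In form: [[[dx, dy, dz, turn], ...]]. A call has 1 to 12 rows; each row shifts and turns the commanded pose from where the row before left it, along the tool's axes as they then stand; what a row does not reach is not made up. A row lasts 1/12 s, in which the tool goes at most 41.7 mm and 7.16 degrees, less where a joint would pass 70% of its speed; a pose out of reach is approached as far as the arm can. A call with a number of a shift or a turn outside -1 to 1 is refused whole. A call with a gripper value outside its range is refused whole. OPENING is the closure, from -1 (fully open) to 1 (shut), set as the call begins (- or left out, the last holds). The fingers move at their own pace and stop on an object; the grip force is fixed at half the most. Time passes only in rows, so rows that do not move let the fingers close. It gives the time, the measured TCP pose, the force, the opening and the grip force at its end, in the units of the state.
- ctrl.read_state(): the state, without advancing time (a new reading comes with each control period).
- ctrl.get_image(name): name is "scene" or "top" or "wrist"; returns a dict with "img" (384x512x3 uint8, red, green, blue), "intrinsics" (3x3 intrinsics, pixels), "extrinsics" (4x4, takes a point from camera to world coordinates). Camera axes: x right, y up, looking along -z (the intrinsics and any distortion apply to the point x, -y, -z); pixel columns grow to the right and rows downward; lengths in mm; the calibration is good to about 2 mm. A picture is of the moment at which its call begins. There is no depth.
- ctrl.finish_job(): hands the job in; it is judged then, once.
Trained networks look in the newest picture that a camera, given by its name, has taken for a name from the list of things; names that differ only in an ending like _2 or _b are one class to them, and where a whole thing is asked for, a point or a joint stands for the part that bears it (a point fixed in the world has none). Each returns a list of dicts, best first, with "confidence" (0 to 1); they miss things now and then, are a little off and sometimes report something else, mostly with a low value. They report only what shows in the picture. A call takes as long as a camera call.
- ctrl.find_in(camera, target): "position" ([row, column] in pixels, amid what is visible of it).
- ctrl.trace(camera, target): "mask" (384x512 bool, what is visible of it) and "position" ([row, column] in pixels, amid what is visible of it).
- ctrl.place_of(camera, target): "position" ([row, column] in pixels: a listed point, or the origin of a listed thing).
The state is a dict: "clock": time; "qpos": joint angles; "qd": joint speeds; "tau": joint torques, N m; "eef_pos": TCP position; "tool_rot": TCP orientation; "force": force on the tool from outside, world axes, zero at the start; "torque": the same for the moment, N m; "width": finger opening in mm; "gripper_force": force on a finger pad.
Only numpy, scipy, OpenCV 4.12 (cv2) and the standard library are available. Lean on these libraries where they do the work, as an engineer would, in place of code of your own. Each camera call takes 0.05 s, during which the arm holds its last target. There are 200 camera calls.

TASK

The disc in the top-loading CD player has only been laid on its spindle: press it down near its centre, clear of the spindle itself, until it is fully seated. Then draw the player's flat sliding cover shut over the disc by its finger recess until it snaps fully home, and let go. Work gently, pressing and pulling no harder than it needs, and leave the things lying on and around the player where they are.

Things in the scene. Friction and masses are not known exactly. Their poses are not given: they have to be found in the camera images.
- player: CD player, a silver box 340 mm deep (its x), 430 mm wide (y), 90 mm tall, fixed on the table; place and yaw vary. Origin: centre of its underside; z up, x from its front panel (x = -165 mm, robot side) to its back (+175). Flat top at z = 90 mm: side decks at |y| 72 to 215 mm, a front bar 20 mm deep, a rear deck from x = +35 mm back. Cover and disc well lie between them.
- well (a point): Centre of the floor of the disc well, at player x = -80, y = 0, z = 58 mm; axes as the player's. The well is an open pocket 130 mm long (player x from -145 to -15 mm) and 144 mm wide, 32 mm below the decks. The cover runs over it in the 144 mm wide channel between the side decks, and goes under the rear deck as it opens.
- cover (a joint): How far the cover is open, m: 0 fully home at a hard stop, 0.130 fully open; starts at 0.095 to 0.126. Closing moves it along player -x, towards the front bar. Friction about 1.5 N. A sprung catch resists from 5.5 to 1.5 mm before home: it takes about 14 N to get through and pushes back out a cover left there; from 1.5 mm on it draws the cover to 0 and holds it.
- cover_front (a point): Middle of the cover's front edge, on its upper face; moves with it, at player x = -145 mm + the joint value, z = 86 mm; axes as the player's. The cover is a flat dark steel plate 180 mm long (player x), 142 mm wide, 8 mm thick, its upper face 4 mm below the decks. It has no handle to grasp, only a finger recess just behind this edge.
- cover_pull (a point): Centre of the floor of the cover's finger recess (moves with it), 25 mm behind the cover's front edge, at player z = 81 mm; axes as the player's. The recess is a pocket 40 mm long (player x), 60 mm wide, 5 mm deep, with upright walls all round: its front wall is 20 mm ahead (player -x) of this point. The rear deck's edge, 9 mm higher than this floor, is always 25 mm or more behind it.
- spindle_top (a point): Centre of the top of the spindle that stands up through the disc's hole, at player x = -80, y = 0, z = 74 mm; axes as the player's. A rigid steel stub 14 mm across; it stands 4 mm above the disc when that is not seated, 8 mm when it is. A finger put straight on it cannot move the disc; fingertips beside it or on either side of it can.
- disc_press (a joint): How far the disc is pressed down, m: starts at 0 to 0.0008, fully seated at 0.004 (hard stop). Pressing it takes about 8 N all the way (spring fingers on the spindle grip it); it stays where left and does not tilt.
- disc: The silver disc lying in the well, 120 mm across, 2 mm thick, centred on the spindle. Origin: centre of its underside; upper face at player z = 70 mm minus the value of disc_press. A paper ring on it ends 35 mm from the axis: press it only inside that circle, not farther out.
- cd_case: A clear CD case 142 x 125 x 10 mm lying loose on one of the side decks. Origin: centre of its underside. To be left alone.
- remote: A black remote control 165 x 45 x 18 mm lying loose on the other side deck. Origin: centre of its underside. To be left alone.
- cup: A white coffee cup on its saucer (one piece, 144 mm across, 73 mm tall) on the table left of the player. Origin: centre of its underside. To be left alone.
- camera: A black photo camera, 125 mm wide, 93 mm tall, on the table right of the player. Origin: centre of its underside. To be left alone.

How it is judged:
By the outcome, as a careful person would: the job done as asked, in the order asked, and still so for the second after the job is handed in, with the robot touching nothing.
It also fails if it takes over 48 s, if anything falls off the work surface, if the arm or the gripper's body presses on something with over 40 N, if the wrist force passes 120 N, or if a joint passes its speed limit or range.

## Working session

There is one attempt and no reset: what is moved stays moved. The work goes in short steps, Python scripts to look and compute and a shell command to move; the robot and the scene stay as the last step left them, time stands still between calls to the robot, and variables do not carry over. Pictures are saved under pics/ and viewed, at most 10 in all, crops included, and the job is handed in when it is done.

```bash
mkdir -p pics; ls
cat > h.py <<'E'
import numpy as np, cv2
from cell import ctrl
from scipy.spatial.transform import Rotation as R
def cam(n):
    d=ctrl.get_image(n); return d["img"],np.array(d["intrinsics"],float),np.array(d["extrinsics"],float),d
def pix2world(rc,K,E,z):
    r,c=rc; ray=E[:3,:3]@np.array([(c-K[0,2])/K[0,0],-(r-K[1,2])/K[1,1],-1.])
    o=E[:3,3]; return o+ray*(z-o[2])/ray[2]
def proj(p,K,E):
    q=E[:3,:3].T@(np.array(p)-E[:3,3]); return np.array([K[1,2]+K[1,1]*-q[1]/-q[2],K[0,2]+K[0,0]*q[0]/-q[2]])
Z=dict(player=0,well=58,cover_front=86,cover_pull=81,spindle_top=74,disc=69,cd_case=90,remote=90,cup=0,camera=0)
E
python3 - <<'E'
from h import *
s=ctrl.read_state(); print(s["clock"],s["eef_pos"],s["tool_rot"],s["force"],s["width"])
ims=[]
for n in("top","scene"):
    im,K,E,d=cam(n); ims.append(im); print(n,[k for k in d],E[:3,3].round())
    for t,z in Z.items():
        for r in ctrl.place_of(n,t)[:1]:
            print(t,np.round(r["position"],1),round(r["confidence"],2),pix2world(r["position"],K,E,z).round(1))
cv2.imwrite("pics/a.png",cv2.cvtColor(np.vstack(ims),cv2.COLOR_RGB2BGR)[:, :] if 0 else cv2.resize(cv2.cvtColor(np.hstack(ims),cv2.COLOR_RGB2BGR),(800,300)))
cv2.imwrite("pics/top.png",cv2.resize(cv2.cvtColor(ims[0],cv2.COLOR_RGB2BGR),(800,600)))
print(ctrl.read_state()["clock"])
E
```

```text
pics
0.0 [162.37485161 628.72488023 230.39330536] [-3.13968568e+00  3.82055141e-05  2.88880669e+00] [-0.03993633 -0.64247522  0.18706745] 85.61231291648063
top ['img', 'intrinsics', 'extrinsics'] [ 425.   10. 1320.]
player [164.1 281.2] 0.72 [640.5 -71.9   0. ]
well [188.7 280.6] 0.93 [544.8 -66.4  58. ]
cover_front [172.1 278.3] 0.67 [598.8 -56.8  86. ]
cover_pull [168.9 279. ] 0.95 [610.6 -59.4  81. ]
spindle_top [186.4 280.4] 0.74 [551.1 -64.7  74. ]
disc [186.9 279.4] 0.86 [549.9 -61.6  69. ]
cd_case [151.1 240.3] 0.77 [669.4  73.3  90. ]
remote [160.8 324. ] 0.91 [ 638.4 -212.2   90. ]
cup [226.  113.7] 0.61 [411.4 527.3   0. ]
camera [208.5 423.3] 0.81 [ 482.5 -586.     0. ]
scene ['img', 'intrinsics', 'extrinsics'] [1375. -148. 1214.]
player [231.1 243.8] 0.75 [626.8 -51.5   0. ]
well [209.1 239.6] 0.7 [565.4 -56.9  58. ]
cover_front [212.6 237.7] 0.78 [599.1 -68.1  86. ]
cover_pull [219.5 241.5] 0.74 [627.4 -58.7  81. ]
spindle_top [206.3 239.3] 0.81 [563.9 -57.4  74. ]
disc [207.  236.5] 0.67 [561.8 -67.7  69. ]
cd_case [220.9 280.5] 0.94 [662.   75.6  90. ]
remote [228.7 198.2] 0.62 [ 646.4 -213.3   90. ]
cup [169.7 370.7] 0.64 [414.2 525.7   0. ]
camera [220.1 104.2] 0.68 [ 490.6 -566.9    0. ]
1.1
```

View pics/top.png

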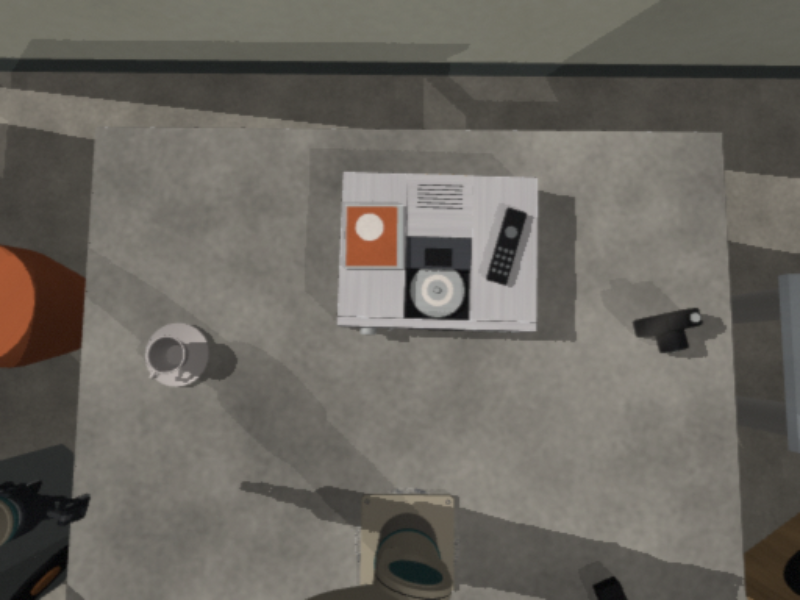

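```bash
python3 -m crank '[[[0,0,0,-0.96],[0,0,0,-0.96],[0,0,0,-0.96],[-0.6,-1,0,0],[-0.6,-1,0,0],[-0.6,-1,0,0],[-0.6,-1,0,0],[-0.6,-1,0,0],[-0.6,-1,0,0],[-0.6,-1,0,0],[-0.6,-1,0,0],[-0.6,-1,0,0]]]' 0.435
python3 -m crank '[[[-0.6,-1,0,0],[-0.6,-1,0,0],[-0.6,-1,0,0],[-0.6,-1,0,0],[-0.6,-1,0,0],[-0.6,-1,0,0],[-0.6,-1,0,0],[-0.6,-1,0,0],[-0.6,-1,0,0],[-0.6,-1,0,0],[-0.6,-1,0,0],[-0.6,-1,0,0]]]'
```

```text
clock: 2.1
eef_pos: [293.1, 400.2, 231.5]
tool_rot: [3.141, 0.0, 3.119]
force: [1.1, 0.3, -0.1]
width: 23.8
gripper_force: 0.0
clock: 3.1
eef_pos: [466.4, 96.1, 231.6]
tool_rot: [3.141, 0.001, 3.119]
force: [0.7, 0.5, 0.4]
width: 24.2
gripper_force: 0.0
```

```bash
python3 -m crank '[[[-0.5,-0.9,0,0],[-0.5,-0.9,0,0],[-0.5,-0.9,0,0],[-0.5,-0.9,0,0],[-0.5,-0.9,0,0],[-0.5,-0.9,0,0],[-0.4,-0.8,0,0],[0,0,0,0],[0,0,0,0]]]'
cat > look.py <<'E'
from h import *
import sys
s=ctrl.read_state(); print(s["clock"],np.round(s["eef_pos"],1),np.round(s["tool_rot"],4),np.round(s["force"],1))
im,K,E,d=cam("wrist"); print(E[:3,3].round())
for t in ["well","spindle_top","disc","cover_front","cover_pull"]:
    for r in ctrl.place_of("wrist",t)[:1]:
        print(t,np.round(r["position"],1),round(r["confidence"],2),pix2world(r["position"],K,E,Z[t]).round(1))
cv2.imwrite("pics/%s.png"%sys.argv[1],cv2.cvtColor(im,cv2.COLOR_RGB2BGR)); np.savez("pics/%s.npz"%sys.argv[1],K=K,E=E)
E
python3 look.py w1
```

```text
clock: 3.85
eef_pos: [547.4, -60.8, 231.2]
tool_rot: [-3.141, 0.0, 3.116]
force: [-0.2, -0.4, -0.0]
width: 24.4
gripper_force: 0.0
3.85 [547.4 -60.8 231.2] [-3.1413  0.      3.1162] [-0.2 -0.4 -0. ]
[474. -59. 373.]
well [183.4 256.1] 0.84 [557.1 -62.8  58. ]
spindle_top [186.7 259.2] 0.97 [556.4 -59.5  74. ]
disc [179.8 259. ] 0.61 [550.4 -59.5  69. ]
cover_front [234.5 254.2] 0.98 [604.  -65.8  86. ]
cover_pull [252.8 258.5] 0.63 [627.7 -61.9  81. ]
```

View pics/w1.png

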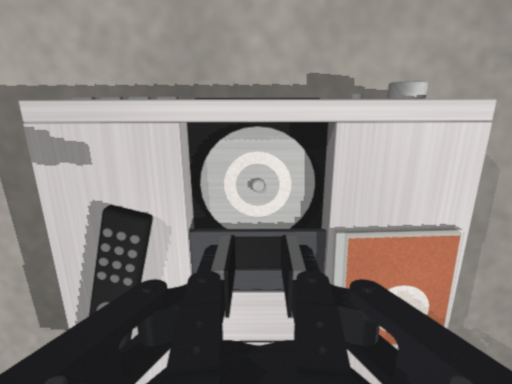

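```bash
cat > edge.py <<'E'
from h import *
import sys
n=sys.argv[1]; a=np.load("pics/%s.npz"%n); K,E=a["K"],a["E"]; g=cv2.cvtColor(cv2.imread("pics/%s.png"%n),cv2.COLOR_BGR2GRAY).astype(float)
def fit(P,ax):
    P=np.array(P); c=np.polyfit(P[:,1-ax],P[:,ax],1)
    for _ in range(3):
        r=abs(np.polyval(c,P[:,1-ax])-P[:,ax]); P=P[r<=max(1.5*np.median(r),.5)]; c=np.polyfit(P[:,1-ax],P[:,ax],1)
    return c,P
F=[(np.argmax(-np.diff(g[108:135,c]))+108.5,c) for c in range(200,318)]
L=[(r,np.argmax(-np.diff(g[r,170:205]))+170.5) for r in range(135,220)]
Rr=[(r,np.argmax(np.diff(g[r,318:345]))+318.5) for r in range(135,220)]
for nm,P,ax in(("frontbar",F,0),("right(-y)",L,1),("left(+y)",Rr,1)):
    c,P=fit(P,ax); e=[P[0],P[-1]]
    e=[(np.polyval(c,p[1-ax]),p[1]) if ax==0 else (p[0],np.polyval(c,p[0])) for p in e]
    w=[pix2world(p,K,E,90) for p in e]; d=w[1]-w[0]
    print(nm,np.round(e,1).tolist(),np.round(w,1).tolist(),"slope",round(d[0]/d[1] if ax==0 else d[1]/d[0],4))
m=ctrl.trace("wrist","disc"); 
if m:
    M=m[0]["mask"].astype(np.uint8); c=max(cv2.findContours(M,0,1)[0],key=cv2.contourArea)
    x,y,w,h=cv2.boundingRect(c); pts=c[:,0,:]; pts=pts[pts[:,1]<y+.7*h]
    W=np.array([pix2world((p[1],p[0]),K,E,70)[:2] for p in pts]); A=np.c_[2*W,np.ones(len(W))]; s=np.linalg.lstsq(A,(W**2).sum(1),rcond=None)[0]
    print("disc",m[0]["confidence"],(x,y,w,h),s[:2].round(1),"r",np.sqrt(s[2]+s[:2]@s[:2]).round(1))
E
python3 edge.py w1
```

```text
frontbar [[121.5, 200.0], [121.5, 317.0]] [[489.2, -111.8, 90.0], [491.8, -5.5, 90.0]] slope 0.0248
right(-y) [[135.0, 187.4], [217.0, 193.1]] [[501.0, -124.3, 90.0], [581.7, -126.2, 90.0]] slope -0.0227
left(+y) [[135.0, 335.3], [219.0, 329.4]] [[504.3, 11.8, 90.0], [587.2, 10.0, 90.0]] slope -0.0214
disc 0.89 (201, 127, 114, 102) [555.3 -61. ] r 58.3
```

```bash
python3 -m crank '[[[-0.33,0.05,0.5,0],[0,0,1,0],[0,0,1,0],[0,0,1,0],[0,0,1,0],[0,0,0.7,0],[0,0,0.3,0],[0,0,0,0],[0,0,0,0]]]' && python3 look.py w2
```

```text
clock: 4.95
eef_pos: [555.8, -58.2, 94.2]
tool_rot: [3.142, 0.0, 3.12]
force: [0.2, 0.8, 0.1]
width: 24.5
gripper_force: 0.0
4.95 [555.8 -58.2  94.2] [3.1416e+00 3.0000e-04 3.1195e+00] [0.2 0.8 0.1]
[482. -57. 236.]
well [222.2 252.8] 0.98 [554.4 -61.1  58. ]
spindle_top [232.6 253.6] 0.62 [554.4 -60.4  74. ]
disc [226.1 254.1] 0.83 [552.4 -60.1  69. ]
cover_front [314.3 248.9] 0.65 [601.  -64.2  86. ]
cover_pull [340.8 252.1] 0.7 [624.8 -63.1  81. ]
```

View pics/w2.png

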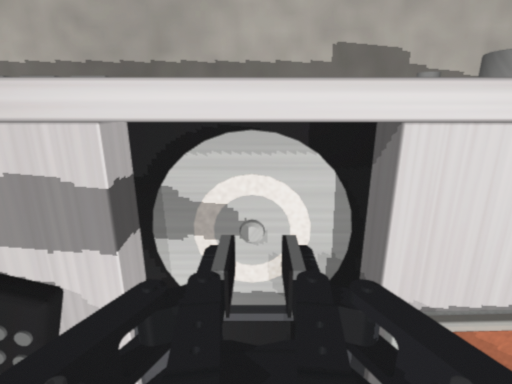

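```bash
python3 -m crank '[[[0.04,-0.09,0.3,0],[0,0,0.3,0],[0,0,0.2,0],[0,0,0,0],[0,0,0,0]]]'
python3 -m crank '[[[0,0,0.04,0],[0,0,0.04,0],[0,0,0,0]]]'
python3 -m crank '[[[0,0,0.04,0],[0,0,0.04,0],[0,0,0,0]]]'
```

```text
clock: 5.67
eef_pos: [553.9, -60.5, 73.0]
tool_rot: [3.141, -0.002, 3.119]
force: [0.4, -0.2, -0.2]
width: 24.2
gripper_force: 0.0
clock: 5.92
eef_pos: [554.5, -60.6, 71.7]
tool_rot: [3.142, 0.0, 3.119]
force: [-0.3, -0.1, -1.3]
width: 24.3
gripper_force: 0.0
clock: 6.17
eef_pos: [554.3, -60.6, 69.7]
tool_rot: [3.142, -0.0, 3.119]
force: [-0.1, -0.1, -0.7]
width: 24.4
gripper_force: 0.0
```

```bash
for i in 1; do python3 -m crank '[[[0,0,0.04,0],[0,0,0.04,0],[0,0,0,0]]]'; python3 -m crank '[[[0,0,0.04,0],[0,0,0,0]]]'; python3 -m crank '[[[0,0,0.04,0],[0,0,0,0]]]'; done
```

```text
clock: 6.42
eef_pos: [554.5, -60.6, 68.3]
tool_rot: [3.142, 0.0, 3.119]
force: [-0.8, -0.1, 4.5]
width: 24.0
gripper_force: 2.4
clock: 6.58
eef_pos: [554.5, -60.6, 67.4]
tool_rot: [3.142, 0.0, 3.119]
force: [-1.6, 0.1, 6.5]
width: 24.2
gripper_force: 2.9
clock: 6.75
eef_pos: [554.5, -60.6, 66.5]
tool_rot: [3.142, 0.0, 3.119]
force: [-0.8, -0.3, 6.2]
width: 24.5
gripper_force: 3.1
```

```bash
python3 -m crank '[[[0,0,0.04,0],[0,0,0,0]]]'; python3 -m crank '[[[0,0,0.03,0],[0,0,0,0]]]'
```

```text
clock: 6.92
eef_pos: [554.5, -60.6, 66.0]
tool_rot: [3.142, 0.0, 3.119]
force: [-2.5, 0.3, 10.9]
width: 24.3
gripper_force: 5.3
clock: 7.08
eef_pos: [554.5, -60.6, 65.9]
tool_rot: [3.141, 0.001, 3.119]
force: [-4.0, 0.6, 16.9]
width: 23.9
gripper_force: 8.4
```

```bash
python3 -m crank '[[[0,0,0.03,0],[0,0,0,0]]]'
```

```text
clock: 7.25
eef_pos: [554.5, -60.6, 65.8]
tool_rot: [3.141, 0.001, 3.119]
force: [-5.4, 0.7, 23.8]
width: 24.1
gripper_force: 11.4
```

```bash
python3 -m crank '[[[0,0,-0.2,0],[0,0,-0.5,0],[0,0,-1,0],[0,0,-1,0],[0,0,-1,0],[0,0,-0.8,0],[0.4,0,0,0],[0,0,0,0],[0,0,0,0]]]' -1 && python3 look.py w3
```

```text
clock: 8.0
eef_pos: [543.9, -60.4, 175.7]
tool_rot: [3.142, -0.001, 3.119]
force: [-1.1, 0.0, 0.0]
width: 85.3
gripper_force: 0.0
8.0 [543.9 -60.4 175.7] [ 3.1415e+00 -6.0000e-04  3.1190e+00] [-1.1  0.   0. ]
[470. -59. 317.]
well [200.1 257.2] 0.7 [554.5 -60.9  58. ]
spindle_top [206.8 257.6] 0.71 [555.3 -60.6  74. ]
disc [199.6 256.5] 0.78 [550.4 -61.4  69. ]
cover_front [260.7 253.1] 0.86 [599.7 -65.4  86. ]
cover_pull [284. 259.] 0.6 [626.  -60.9  81. ]
```

View pics/w3.png

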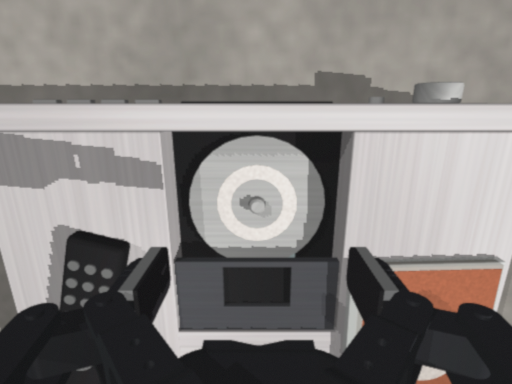

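The picture shows the disc with the spindle (row 206, col 257), the cover's front edge at row ~258, and the recess at rows 266–306, cols 223–291. Refining it in world coordinates.

Run:
```python
from h import *
a=np.load("pics/w3.npz"); K,E=a["K"],a["E"]; g=cv2.cvtColor(cv2.imread("pics/w3.png"),cv2.COLOR_BGR2GRAY).astype(float)
p=g[245:345,235:280].mean(1).round(); print(p.tolist())
print(g[275:295,165:350].mean(0).round().tolist())
for n,r,z in(("front",258,86),("recfront",266.5,86),("recback floor",305.5,81),("recback",305.5,86),("rear deck",331,90),("bar",130.5,90)): print(n,pix2world((r,257),K,E,z).round(1))
for c in(223,291): print(pix2world((285,c),K,E,86).round(1))
```

```text
[184.0, 171.0, 144.0, 125.0, 122.0, 121.0, 122.0, 124.0, 124.0, 123.0, 123.0, 116.0, 92.0, 52.0, 44.0, 46.0, 58.0, 76.0, 82.0, 83.0, 82.0, 75.0, 55.0, 40.0, 38.0, 39.0, 39.0, 39.0, 39.0, 39.0, 39.0, 39.0, 39.0, 39.0, 39.0, 39.0, 39.0, 39.0, 39.0, 39.0, 39.0, 39.0, 39.0, 39.0, 39.0, 39.0, 39.0, 39.0, 39.0, 39.0, 39.0, 39.0, 39.0, 39.0, 39.0, 38.0, 36.0, 37.0, 42.0, 45.0, 50.0, 66.0, 80.0, 80.0, 80.0, 81.0, 81.0, 81.0, 81.0, 80.0, 81.0, 81.0, 81.0, 80.0, 80.0, 81.0, 82.0, 81.0, 80.0, 80.0, 80.0, 80.0, 75.0, 66.0, 76.0, 101.0, 136.0, 183.0, 203.0, 205.0, 201.0, 200.0, 202.0, 203.0, 203.0, 198.0, 182.0, 152.0, 116.0, 80.0]
[30.0, 41.0, 59.0, 82.0, 119.0, 171.0, 202.0, 210.0, 201.0, 178.0, 148.0, 110.0, 83.0, 80.0, 83.0, 84.0, 84.0, 84.0, 84.0, 84.0, 84.0, 84.0, 84.0, 84.0, 84.0, 84.0, 84.0, 84.0, 84.0, 84.0, 84.0, 83.0, 84.0, 84.0, 83.0, 83.0, 83.0, 83.0, 83.0, 83.0, 83.0, 83.0, 83.0, 83.0, 83.0, 83.0, 83.0, 83.0, 83.0, 82.0, 82.0, 83.0, 83.0, 82.0, 82.0, 83.0, 82.0, 77.0, 62.0, 44.0, 39.0, 38.0, 38.0, 39.0, 41.0, 41.0, 41.0, 40.0, 41.0, 40.0, 40.0, 41.0, 40.0, 40.0, 40.0, 40.0, 40.0, 40
[... 164 characters left out ...]
, 38.0, 38.0, 38.0, 38.0, 38.0, 38.0, 38.0, 38.0, 38.0, 38.0, 37.0, 38.0, 37.0, 34.0, 29.0, 29.0, 29.0, 28.0, 29.0, 33.0, 51.0, 72.0, 80.0, 81.0, 81.0, 81.0, 81.0, 81.0, 81.0, 81.0, 81.0, 81.0, 81.0, 81.0, 81.0, 81.0, 81.0, 81.0, 81.0, 81.0, 81.0, 81.0, 81.0, 81.0, 81.0, 81.0, 81.0, 81.0, 81.0, 81.0, 81.0, 80.0, 80.0, 80.0, 80.0, 79.0, 69.0, 57.0, 55.0, 55.0, 55.0, 55.0, 55.0, 55.0, 55.0, 56.0, 61.0, 77.0, 95.0, 110.0, 124.0, 132.0, 133.0, 132.0, 131.0, 126.0, 107.0, 73.0, 53.0, 43.0]
front [597.2 -62.   86. ]
recfront [605.4 -62.2  86. ]
recback floor [648.6 -63.2  81. ]
recback [644.8 -63.1  86. ]
rear deck [669.1 -63.7  90. ]
bar [490.2 -59.6  90. ]
[623.  -92.5  86. ]
[624.4 -32.8  86. ]
```

```bash
python3 -m crank '[[[-0.9,0,0,0],[-0.9,0,0,0],[-0.9,0,0.2,0],[-0.38,0,0.5,0],[0,0,1,0],[0,0,1,0],[0,0,0.5,0],[0,0,0,0],[0,0,0,0]]]' 1 && python3 look.py w4
```

```text
clock: 9.05
eef_pos: [621.1, -62.1, 95.4]
tool_rot: [3.142, -0.001, 3.119]
force: [0.2, 0.3, -0.1]
width: 0.0
gripper_force: 0.0
9.05 [621.1 -62.1  95.4] [ 3.1415e+00 -1.4000e-03  3.1192e+00] [ 0.2  0.3 -0.1]
[547. -60. 237.]
well [117.9 255.9] 0.87 [555.9 -61.6  58. ]
spindle_top [120.8 256.3] 0.82 [556.6 -61.3  74. ]
disc [115.4 259.5] 0.6 [554.1 -59.6  69. ]
cover_front [207.5 257.7] 0.69 [600.5 -61.6  86. ]
cover_pull [246.6 257.2] 0.86 [625.7 -62.4  81. ]
```

View pics/w4.png

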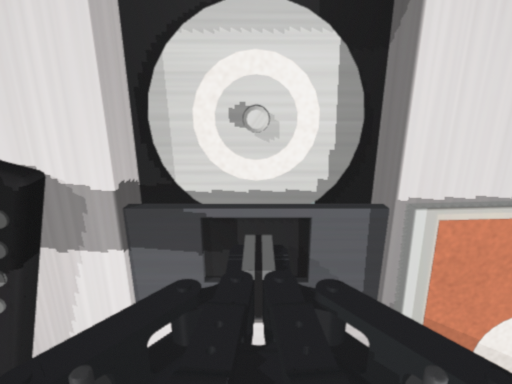

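The fingertips (row ~237, col 258) hang centred over the recess (rows 217–280, cols 202–310), just behind its front wall. Going in.

```bash
python3 -m crank '[[[0,0,0.3,0],[0,0,0.2,0],[0,0,0,0],[0,0,0,0]]]'; python3 -m crank '[[[0.1,0,0,0],[0.1,0,0,0],[0.1,0,0,0],[0,0,0,0]]]'
```

```text
clock: 9.68
eef_pos: [620.8, -62.1, 82.6]
tool_rot: [3.142, -0.001, 3.119]
force: [0.3, 0.0, -0.3]
width: -0.1
gripper_force: 0.0
clock: 10.02
eef_pos: [613.9, -62.0, 83.6]
tool_rot: [-3.142, 0.001, 3.119]
force: [0.8, -0.4, 0.4]
width: -0.1
gripper_force: 0.3
```

```bash
python3 -m crank '[[[0.2,0,0.02,0],[0.3,0,0,0],[0.3,0,0,0],[0.2,0,0,0],[0,0,0,0]]]' && python3 look.py w5 | grep cover
```

```text
clock: 10.43
eef_pos: [587.1, -61.4, 83.1]
tool_rot: [3.141, -0.002, 3.119]
force: [0.2, -0.1, 1.8]
width: 0.1
gripper_force: 0.6
cover_front [226.3 253.8] 0.58 [571.9 -62.9  86. ]
```

```bash
python3 -m crank '[[[0.2,0,0,0],[0.3,0,0,0],[0.3,0,0,0],[0.3,0,0,0],[0.3,0,0,0],[0.3,0,0,0],[0.3,0,0,0],[0.3,0,0,0],[0.2,0,0,0],[0.1,0,0,0],[0,0,0,0],[0,0,0,0]]]' && python3 look.py w6
```

```text
clock: 11.73
eef_pos: [523.4, -59.9, 82.8]
tool_rot: [3.142, -0.001, 3.119]
force: [0.2, 0.5, -0.1]
width: 0.0
gripper_force: 0.0
11.7333 [523.4 -59.9  82.8] [ 3.1416e+00 -1.1000e-03  3.1191e+00] [ 0.2  0.5 -0.1]
[450. -58. 224.]
cover_front [222.8 251.3] 0.64 [506.2 -62.7  86. ]
cover_pull [321.5 254. ] 0.22 [568.4 -63.   81. ]
```

View pics/w6.png

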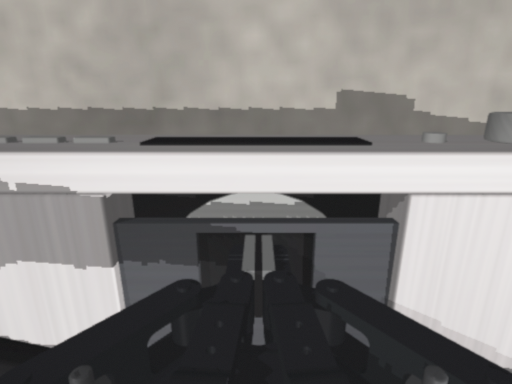

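The cover's front edge (row ~222) is about 16 mm from the front bar (row ~193), and the fingers are still in the recess. Next, small steps up to the catch.

```bash
python3 -m crank '[[[0.1,0,0,0],[0.1,0,0,0],[0.1,0,0,0],[0.06,0,0,0],[0,0,0,0]]]';python3 -m crank '[[[0.04,0,0,0],[0.04,0,0,0],[0,0,0,0]]]'; python3 -m crank '[[[0.04,0,0,0],[0,0,0,0]]]'
```

```text
clock: 12.45
eef_pos: [514.5, -59.7, 82.8]
tool_rot: [3.142, -0.0, 3.119]
force: [0.3, 0.5, -0.3]
width: -0.3
gripper_force: 0.3
clock: 12.7
eef_pos: [512.9, -59.7, 82.8]
tool_rot: [3.142, -0.0, 3.119]
force: [1.2, 0.2, -0.8]
width: -0.2
gripper_force: 0.6
clock: 12.87
eef_pos: [511.8, -59.6, 82.8]
tool_rot: [3.142, -0.0, 3.119]
force: [0.8, 0.6, -0.9]
width: -0.1
gripper_force: 0.7
```

```bash
python3 -m crank '[[[0.04,0,0,0],[0.04,0,0,0],[0,0,0,0]]]';python3 -m crank '[[[0.04,0,0,0],[0.04,0,0,0],[0,0,0,0]]]'; python3 -m crank '[[[0.04,0,0,0],[0,0,0,0]]]'
```

```text
clock: 13.12
eef_pos: [511.3, -59.6, 83.0]
tool_rot: [-3.141, 0.003, 3.119]
force: [5.1, -0.4, -1.8]
width: -0.0
gripper_force: 2.3
clock: 13.37
eef_pos: [510.6, -59.6, 83.6]
tool_rot: [-3.141, 0.005, 3.119]
force: [6.2, 0.9, 1.0]
width: -0.1
gripper_force: 2.4
clock: 13.53
eef_pos: [510.3, -59.7, 83.7]
tool_rot: [-3.141, 0.007, 3.119]
force: [7.5, -0.2, 0.8]
width: -0.2
gripper_force: 2.7
```

```bash
python3 -m crank '[[[0.04,0,0.02,0],[0.04,0,0,0],[0,0,0,0]]]';python3 -m crank '[[[0.04,0,0.02,0],[0,0,0,0]]]'; python3 -m crank '[[[0.04,0,0,0],[0,0,0,0]]]'
```

```text
clock: 13.78
eef_pos: [510.1, -59.7, 83.7]
tool_rot: [-3.141, 0.01, 3.119]
force: [9.2, -0.1, 1.9]
width: -0.3
gripper_force: 3.7
clock: 13.95
eef_pos: [510.1, -59.6, 83.6]
tool_rot: [-3.141, 0.012, 3.119]
force: [9.8, -0.3, 3.7]
width: -0.3
gripper_force: 4.8
clock: 14.12
eef_pos: [509.9, -59.7, 83.7]
tool_rot: [-3.141, 0.014, 3.119]
force: [11.5, -0.6, 2.4]
width: -0.0
gripper_force: 4.8
```

```bash
python3 -m crank '[[[0.04,0,0,0],[0,0,0,0]]]';python3 -m crank '[[[0.04,0,0.01,0],[0,0,0,0]]]'; python3 -m crank '[[[0.04,0,0,0],[0,0,0,0]]]'
```

```text
clock: 14.28
eef_pos: [509.7, -59.6, 83.9]
tool_rot: [-3.141, 0.016, 3.12]
force: [13.1, 0.3, 1.8]
width: 0.1
gripper_force: 5.0
clock: 14.45
eef_pos: [509.6, -59.6, 83.8]
tool_rot: [-3.141, 0.017, 3.12]
force: [13.3, 0.3, 3.5]
width: 0.1
gripper_force: 5.6
clock: 14.62
eef_pos: [509.3, -59.6, 84.0]
tool_rot: [-3.141, 0.019, 3.12]
force: [13.2, 1.5, 2.6]
width: -0.2
gripper_force: 5.8
```

```bash
python3 -m crank '[[[0.04,0,0.01,0],[0,0,0,0]]]';python3 -m crank '[[[0.04,0,0.01,0],[0,0,0,0]]]'
```

```text
clock: 14.78
eef_pos: [509.2, -59.6, 84.0]
tool_rot: [-3.141, 0.021, 3.12]
force: [14.9, 1.0, 2.2]
width: -0.5
gripper_force: 6.4
clock: 14.95
eef_pos: [509.1, -59.6, 84.0]
tool_rot: [-3.141, 0.022, 3.12]
force: [15.6, 0.1, 4.2]
width: 0.2
gripper_force: 6.9
```

```bash
python3 -m crank '[[[0.04,0,0,0],[0,0,0,0]]]'
```

```text
clock: 15.12
eef_pos: [505.0, -59.6, 83.6]
tool_rot: [-3.141, 0.016, 3.12]
force: [10.9, 0.8, 9.2]
width: 0.1
gripper_force: 6.8
```

```bash
python3 -m crank '[[[-0.12,0,0,0],[-0.12,0,0,0],[-0.12,0,0,0],[-0.12,0,0,0],[0,0,0,0],[0,0,0,0]]]'
```

```text
clock: 15.62
eef_pos: [507.2, -59.5, 81.1]
tool_rot: [3.141, -0.004, 3.119]
force: [-0.5, 0.5, 7.8]
width: -0.2
gripper_force: 3.9
```

```bash
python3 -m crank '[[[-0.06,0,-0.1,0],[0,0,-0.3,0],[0,0,-1,0],[0,0,-1,0],[0,0,-1,0],[0,0,-1,0],[0,0,-1,0],[0,0,0,0],[0,0,0,0]]]' && python3 look.py w7
```

```text
clock: 16.37
eef_pos: [510.7, -59.7, 217.4]
tool_rot: [-3.142, 0.002, 3.119]
force: [-0.2, 0.1, -0.5]
width: -0.0
gripper_force: 0.0
16.3667 [510.7 -59.7 217.4] [-3.1415e+00  2.0000e-03  3.1191e+00] [-0.2  0.1 -0.5]
[437. -58. 359.]
well [220.5 256.6] 0.89 [558.  -61.8  58. ]
spindle_top [226.2 256.9] 0.86 [557.8 -61.4  74. ]
cover_front [164.6 254.5] 0.6 [491.8 -62.1  86. ]
cover_pull [186.3 260.2] 0.76 [513.8 -57.3  81. ]
```

View pics/w7.png

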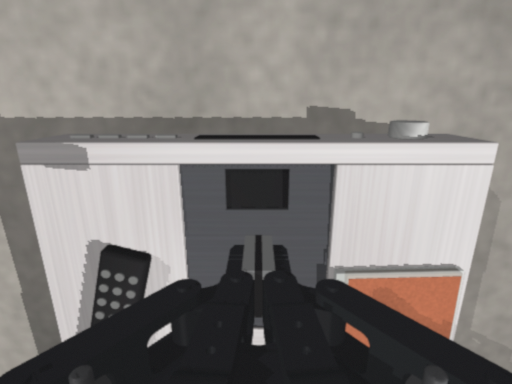

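The cover's front edge is flush against the front bar (row ~163) with no gap. The recess (rows 169–209) is clear of the fingers, and the remote and case haven't moved.

```bash
python3 -c "
from cell import ctrl
print(ctrl.finish_job())"
```

```text
the job is handed in; nothing more can be done
None
```

The disc is pressed down to its hard stop and the cover snapped home against the front bar. The gripper is clear of everything, and the job was handed in at about 16.5 s; the last picture shows the cover shut and the remote and CD case where they were.

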